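# Line up the scale's check weights by size

### The arm

A 6-joint arm with a two-finger parallel gripper is mounted at the origin on the work surface. World frame = base frame: x ahead of the robot, y to its left, z up, the work surface at z = 0. Lengths are in m, angles in rad, forces in N, time in s.
With the tool pointing down it reaches from about 0.225 to 0.875 m from the base axis. Payload 3.4 kg.
Tool frame: the origin (TCP) lies at the very end of the fingers, on their centre line; the grasp point (between the pads) lies 19 mm behind it; y points along the fingers, z is the direction in which the jaws open and shut, and the axes are right-handed (so a half turn about y gives the same grasp; the last joint's range is limited). The gripper opens to 85 mm and grips with 20 to 120 N. Pads are 22 mm wide; open, the fingers measure 114 mm over their backs; the gripper's body (76 mm by 85 mm) begins 54 mm behind the grasp point. The pads swing forward as they close: fully open they stand 13 mm farther back than shut.
Start: joints at [-1.415, 0.276, 1.505, -0, 1.361, -0.121], TCP at [0.157, -0.553, 0.231] pointing down, gripper open.
Joint ranges: [-2.89, 2.89], [-0.75, 2.08], [0.22, 2.7], [-1.18, 4.32], [0.11, 2.71], [-2.7, 2.7]. Speed limits (rad/s): [2.57, 2.57, 3.14, 3.14, 3.14, 3.14].

### API

Orientations are given as a rotation vector (axis times angle).
In Python, from station import manip gives the robot as it stands. The module is installed in compiled form; this text tells all that it offers.
- The arm moves only by the shell command python3 -m inch 'ROWS' [FORCE]. ROWS is JSON, a list of rows, each a list of 3 entries, a list of its own where there are three numbers: the closure in counts, from 0 (fully open) to 255 (shut), then the shift along the tool's x, y, z each as a share of 80 mm, from -1 to 1, then the turn about the tool's y as a share of 90 degrees, from -1 to 1. In form: [[fingers, [dx, dy, dz], spin], ...]. A call has 1 to 8 rows; each row is the pose to reach, as a shift and turn from the pose measured when the call began, along the tool's axes at that moment; what a row does not reach only later rows make up. A row lasts 1/10 s, in which the tool goes at most 50 mm and 8.59 degrees, less where a joint would pass 70% of its speed; a pose out of reach is approached as far as the arm can. A call with a number of a shift or a turn outside -1 to 1 is refused whole. A call with a gripper value outside its range is refused whole. The fingers move at their own pace and stop on an object; FORCE is the grip in N (left out, the last holds). Time passes only in rows, so rows that repeat a pose let the fingers close. It gives the time, the measured TCP pose, the force and the opening at its end, in the units of the state.
- manip.sense(): the state, without advancing time (a new reading comes with each control period).
- manip.grab_frame(name): name is "scene" or "top" or "wrist"; returns the picture (384x512x3 uint8, blue, green, red); there is no depth.
- manip.camera_info(name): a dict with "mtx" (3x3 intrinsics, pixels), "rvec" (rotation vector, rad) and "tvec" (3), from world to camera coordinates, as OpenCV has them. Camera axes: x right, y down, z forward; pixel columns grow to the right and rows downward; lengths in m; the calibration is good to about 2 mm. A picture is of the moment at which its call begins: read the wrist's pose just before it. camera_info takes no time and is no camera call; for the wrist camera it gives the pose at the moment of the call.
- manip.finish_job(): hands the job in, once; it reports no verdict.
The state is a dict: "time_s": time; "joint_pos": joint angles; "qd": joint speeds; "joint_torque": joint torques, N m; "tool_pos": TCP position; "eef_rot": TCP orientation; "force": force on the tool from outside, world axes, zero at the start; "torque": the same for the moment, N m; "grip_width": finger opening in m.
Only numpy, scipy, OpenCV 4.12 (cv2) and the standard library are available. Lean on these libraries where they do the work, as an engineer would, in place of code of your own. Each camera call takes 0.05 s, during which the arm holds its last target. There are 200 camera calls.

### The job

Get the packing bench ready for the daily scale check: stand the four brass check weights on the weight board in order of size, the smallest on the pad nearest the scale and the largest on the pad farthest from it. Put one upright in the middle of each black pad; set them down gently, and do not drop or tip any of them.

Things in the scene. Friction and masses are not known exactly. Their poses are not given: they have to be found in the camera images.
- w100_center (a point): the smallest of the four brass check weights: upright round cylinder 26 mm in diameter and 22.5 mm tall with a narrower grip knob (about 16 mm across) on top, 39 mm tall in all, about 100 g, loose on the table. This point is on its axis half-way up, 19.5 mm above its underside; z points up along its axis
- w200_center (a point): the second smallest of the four brass check weights: upright round cylinder 33 mm in diameter and 28 mm tall with a narrower grip knob (about 20 mm across) on top, 48 mm tall in all, about 200 g, loose on the table. This point is on its axis half-way up, 24 mm above its underside; z points up along its axis
- w400_center (a point): the second largest of the four brass check weights: upright round cylinder 41 mm in diameter and 35 mm tall with a narrower grip knob (about 25 mm across) on top, 58 mm tall in all, about 400 g, loose on the table. This point is on its axis half-way up, 29 mm above its underside; z points up along its axis
- w800_center (a point): the largest of the four brass check weights: upright round cylinder 52 mm in diameter and 44 mm tall with a narrower grip knob (about 32 mm across) on top, 68 mm tall in all, about 800 g, loose on the table. This point is on its axis half-way up, 34 mm above its underside; z points up along its axis
- pad1: round black rubber pad, one of a row of four alike on the white plastic weight board, the leftmost seen from the robot (largest y = robot's left). Disc 60 mm in diameter and 3 mm thick; origin at the centre of its underside, so its top is 3 mm above the origin (11 mm above the table). Fixed; x axis across the row, y axis along it
- pad2: round black rubber pad, one of a row of four alike on the white plastic weight board, the second from the left (largest y = robot's left). Disc 60 mm in diameter and 3 mm thick; origin at the centre of its underside, so its top is 3 mm above the origin (11 mm above the table). Fixed; x axis across the row, y axis along it
- pad3: round black rubber pad, one of a row of four alike on the white plastic weight board, the third from the left (largest y = robot's left). Disc 60 mm in diameter and 3 mm thick; origin at the centre of its underside, so its top is 3 mm above the origin (11 mm above the table). Fixed; x axis across the row, y axis along it
- pad4: round black rubber pad, one of a row of four alike on the white plastic weight board, the rightmost seen from the robot (largest y = robot's left). Disc 60 mm in diameter and 3 mm thick; origin at the centre of its underside, so its top is 3 mm above the origin (11 mm above the table). Fixed; x axis across the row, y axis along it
- rack: the white plastic weight board under the pads: flat plate, 90 mm (x, across the row) by 360 mm (y, along the row), 8 mm thick, fixed; origin at the centre of its underside on the table. Pads lie about 84 mm apart along its y axis; the spacing varies by some mm
- scale: the bench scale: white, 230 x 200 mm and 70 mm tall, with a flat steel pan and a dark display strip towards the robot; origin at the centre of its underside. It stands beyond one end of the row, left (y > 0) or right (y < 0); a blue bin of label rolls (75 mm high at most) stands beyond the other end. Fixed

How it is judged:
At the end, for the whole second after the job is handed in: Counting from the pad nearest the scale, the four weights stand on the four pads from smallest to largest: each weight's axis within 12 mm of its pad's centre, its height within 4 mm of standing on the pad, upright within 0.1 rad, slower than 0.02 m/s (((world y of scale above 0 m and horizontal distance between w100_center and pad1 below 0.012 m and z of w100_center in the frame of pad1 between 0.0185 and 0.0265 m and horizontal distance between w200_center and pad2 below 0.012 m and z of w200_center in the frame of pad2 between 0.023 and 0.031 m and horizontal distance between w400_center and pad3 below 0.012 m and z of w400_center in the frame of pad3 between 0.028 and 0.036 m and horizontal distance between w800_center and pad4 below 0.012 m and z of w800_center in the frame of pad4 between 0.033 and 0.041 m) or (world y of scale below 0 m and horizontal distance between w100_center and pad4 below 0.012 m and z of w100_center in the frame of pad4 between 0.0185 and 0.0265 m and horizontal distance between w200_center and pad3 below 0.012 m and z of w200_center in the frame of pad3 between 0.023 and 0.031 m and horizontal distance between w400_center and pad2 below 0.012 m and z of w400_center in the frame of pad2 between 0.028 and 0.036 m and horizontal distance between w800_center and pad1 below 0.012 m and z of w800_center in the frame of pad1 between 0.033 and 0.041 m)) and angle between each of w100_center, w200_center, w400_center, w800_center's own z axis and vertical below 0.1 rad and linear speed of each of w100, w200, w400, w800 below 0.02 m/s); the robot touches nothing.
It fails at once if a check weight is tipped over (angle between any of w100_center, w200_center, w400_center, w800_center's own z axis and vertical above 0.7 rad).
It fails at once if a check weight is dropped (free of the fingers and moving faster than 0.7 m/s, a fall of about 25 mm) ((contact force between w100 and the fingers below 0.02 N and linear speed of w100 above 0.7 m/s) or (contact force between w200 and the fingers below 0.02 N and linear speed of w200 above 0.7 m/s) or (contact force between w400 and the fingers below 0.02 N and linear speed of w400 above 0.7 m/s) or (contact force between w800 and the fingers below 0.02 N and linear speed of w800 above 0.7 m/s)).
It also fails if it takes over 90 s, if anything falls off the work surface, if the arm or the gripper's body presses on something with over 40 N, if the wrist force passes 120 N, or if a joint passes its speed limit or range.

## Working session

There is one attempt and no reset: what is moved stays moved. The work goes in short steps, Python scripts to look and compute and a shell command to move; the robot and the scene stay as the last step left them, time stands still between calls to the robot, and variables do not carry over. Pictures are saved under pics/ and viewed, about 12 in all and at most 16, crops included, and the job is handed in when it is done.

```bash
mkdir -p pics
python3 - <<'E'
from station import manip
import cv2,numpy as np
print(manip.sense())
for n in("scene","top"):
    cv2.imwrite(f"pics/{n}0.png",manip.grab_frame(n)); c=manip.camera_info(n)
    R=cv2.Rodrigues(np.array(c["rvec"]))[0]; print(n,c["mtx"],"pos",-R.T@np.array(c["tvec"]).ravel())
E
```

```text
{'time_s': 0.0, 'joint_pos': array([-1.41500955e+00,  2.76616138e-01,  1.50615948e+00, -3.28614475e-05,
        1.36068309e+00, -1.21012777e-01]), 'qd': array([ 0.00096324,  0.00016845, -0.00293577,  0.0005544 ,  0.00014659,
        0.00088165]), 'joint_torque': array([-2.67562355e-04, -4.16776049e+01, -2.45807594e+01, -8.27057174e-04,
        1.07915921e-02, -2.15332648e-05]), 'tool_pos': array([ 0.1570278 , -0.55258647,  0.23041715]), 'eef_rot': array([-0.28885899,  2.07520659, -2.07130219]), 'force': array([-0.0619971 , -0.47908065, -0.45655042]), 'torque': array([ 0.01312642, -0.01870356,  0.0460043 ]), 'grip_width': 0.08510215717140446}
scene [[359.33318952   0.         254.81485641]
 [  0.         359.33318952 188.71969687]
 [  0.           0.           1.        ]] pos [ 1.0933218  -0.36206383  0.69433151]
top [[489.29852379   0.         254.47567616]
 [  0.         489.29852379 190.78829627]
 [  0.           0.           1.        ]] pos [ 0.34161076 -0.01651839  1.47156913]
```

View pics/top0.png

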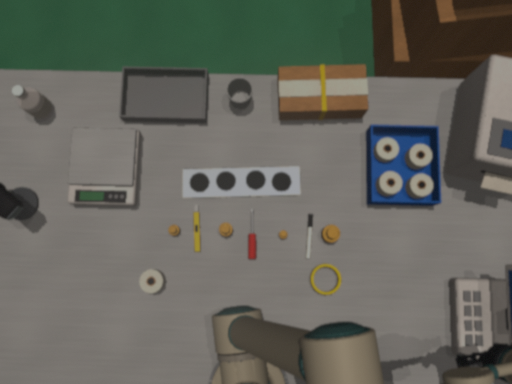

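View pics/scene0.png

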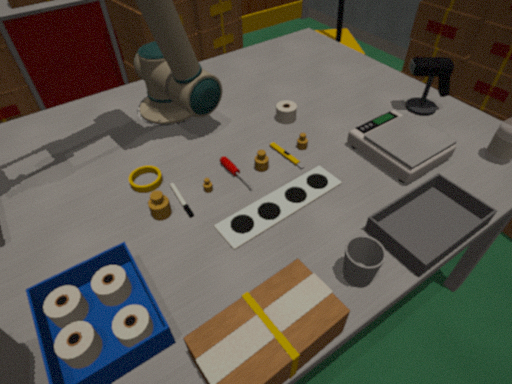

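The top view shows the scale at left (100,165), so y>0, and the bin at right. The pads are at (200,182), (226,181), (256,180) and (282,182). The weights by size look like w200 (175,230), w400 (226,230), w100 (283,235) and w800 (331,233). The scene view agrees.

```bash
cat > h.py <<'E'
import cv2,numpy as np
from station import manip
def cam(n):
    c=manip.camera_info(n);R=cv2.Rodrigues(np.array(c["rvec"],float))[0];return np.array(c["mtx"]),R,np.array(c["tvec"],float).ravel()
def ray(c,uv):
    K,R,t=c;d=R.T@np.linalg.inv(K)@[uv[0],uv[1],1];return -R.T@t,d
def at(c,uv,z):
    o,d=ray(c,uv);return o+d*(z-o[2])/d[2]
def px(c,P):
    K,R,t=c;p=K@(R@np.array(P)+t);return p[:2]/p[2]
def tri(c1,u1,c2,u2):
    P=[K@np.c_[R,t] for K,R,t in(c1,c2)]
    X=cv2.triangulatePoints(P[0],P[1],np.array(u1,float),np.array(u2,float)).ravel();return X[:3]/X[3]
def blobs(m,a0,a1):
    n,l,s,c=cv2.connectedComponentsWithStats(m.astype(np.uint8));return [(c[i].round(1),s[i]) for i in range(1,n) if a0<s[i][4]<a1]
E
python3 - <<'E'
from h import *
for n in("top","scene"):
    im=cv2.imread(f"pics/{n}0.png");h=cv2.cvtColor(im,cv2.COLOR_BGR2HSV)
    br=(h[...,0]>8)&(h[...,0]<24)&(h[...,1]>110)&(h[...,2]>70)
    print(n,"brass");[print(c,s) for c,s in blobs(br,20,900) if c[1]>120]
    print("dark");[print(c,s,at(cam(n),c,.011).round(4)) for c,s in blobs(h[...,2]<50,80,900)]
    x0,y0,x1,y1=(150,150,350,250) if n=="top" else (120,120,350,250)
    cv2.imwrite(f"pics/{n}c.png",cv2.resize(im[y0:y1,x0:x1],None,fx=3.4,fy=3.4,interpolation=cv2.INTER_CUBIC))
E
```

```text
top brass
[225.4 229.1] [219 223  13  13 130]
[173.6 229.8] [169 225  10  10  78]
[194.3 233.6] [194 224   3  23  30]
[330.4 233.4] [322 225  18  18 249]
[282.7 234.2] [279 231   8   8  45]
dark
[381.5  28.2] [372   0  20  60 662] [ 1.1064 -0.3956  0.011 ]
[480.1   2.5] [454   0  58   8 258] [ 1.2017 -0.7131  0.011 ]
[462.6  69. ] [447  62  33  15 295] [ 0.9751 -0.6477  0.011 ]
[159.9  73.2] [124  70  80  28 359] [0.9397 0.3026 0.011 ]
[429.  155.1] [394 129  44  70 305] [ 0.6955 -0.5338  0.011 ]
[ 14.  204.7] [  0 184  36  36 733] [0.5127 0.72   0.011 ]
[334.1 329.1] [304 323  66  15 449] [ 0.1733 -0.2441  0.011 ]
[484.7 356.8] [456 344  56  24 781] [ 0.1073 -0.6746  0.011 ]
scene brass
[302.4 139. ] [297 133  11  14  81]
[283.7 154.1] [270 142  30  23  66]
[261.2 157.4] [255 150  13  15 121]
[144.5 167.2] [130 165  30   9  30]
[142.7 172.6] [132 167  26  18 112]
[154.4 196.1] [129 174  40  37 421]
[207.  183.3] [203 178   9  11  70]
[108.  279.5] [103 274  11  10  28]
[ 61.7 300.7] [ 55 295  13  12  37]
[130.6 321.6] [124 315  13  12  35]
[ 73.8 338.9] [ 67 332  14  14  58]
dark
[4
[... 387 characters left out ...]
  24  37 286] [0.5666 0.9844 0.011 ]
[184.2  79.1] [172  70  29  16 108] [-0.127   0.1205  0.011 ]
[204.8  97.5] [189  78  32  38 816] [0.0389 0.1205 0.011 ]
[498.8  95.1] [489  87  20  17 160] [0.6394 0.9676 0.011 ]
[160.6 100. ] [148  94  26  11 103] [-0.0403 -0.0162  0.011 ]
[368.3 126.4] [357 121  23  12  91] [0.5037 0.4611 0.011 ]
[316.9 181. ] [308 175  19  13 205] [0.5988 0.1618 0.011 ]
[295.3 194.5] [286 188  20  14 226] [0.6046 0.082  0.011 ]
[268.8 210.6] [259 203  21  16 263] [ 0.61   -0.0076  0.011 ]
[241.9 223.7] [232 216  21  17 286] [ 0.6065 -0.0862  0.011 ]
[354.  273.2] [344 257  24  30 218] [0.8615 0.0374 0.011 ]
[ 47.1 341.9] [ 31 293  33  91 683] [ 0.6356 -0.5465  0.011 ]
```

View pics/scenec.png

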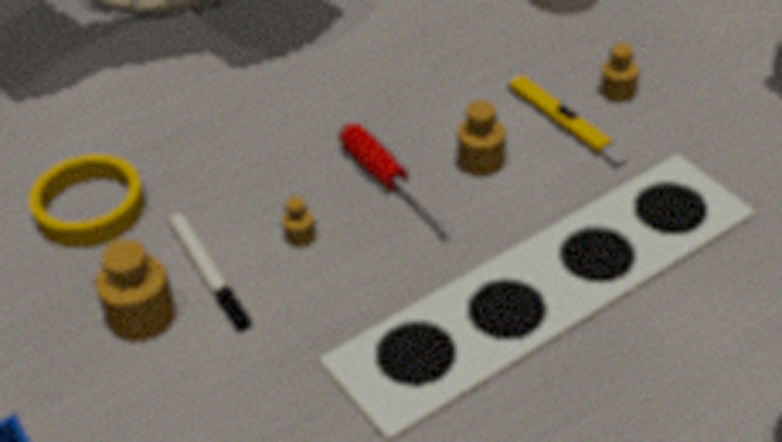

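View pics/topc.png

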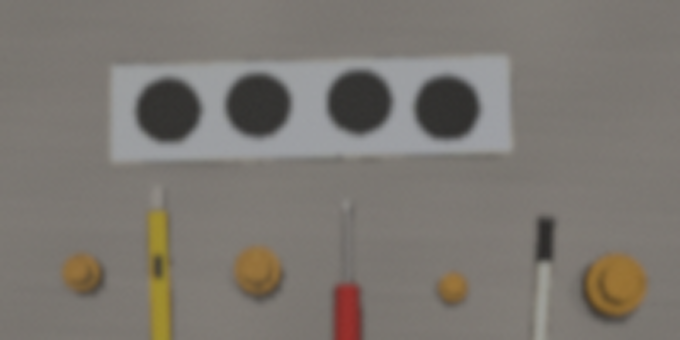

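The crops confirm the sizes: w200, w400, w100 and w800 from left to right. In the top crop the knob tops are at (79,272), (257,268), (453,287) and (619,283), and the pads at (168,110), (258,105), (359,101) and (447,107). In the scene crop the knob tops are at (622,49), (481,108), (295,203) and (125,252). Next I'll triangulate.

Run:
```python
from h import *
T,S=cam("top"),cam("scene")
a=lambda l,o:[np.array(p)/3.4+o-.35 for p in l]
tt=a([(79,272),(257,268),(453,287),(619,283)],[150,150]); ts=a([(622,49),(481,108),(295,203),(125,252)],[120,120])
for n,u,v,z in zip(("w200","w400","w100","w800"),tt,ts,(.048,.058,.039,.068)): print(n,tri(T,u,S,v).round(4),at(T,u,z).round(4),at(S,v,z).round(4))
h=cv2.cvtColor(cv2.imread("pics/top0.png"),cv2.COLOR_BGR2HSV)
m=np.zeros(h.shape[:2],bool);m[165:198,183:300]=h[165:198,183:300,2]<100
pt=sorted([c for c,s in blobs(m,80,900)],key=lambda c:c[0]);ps=[(316.9,181),(295.3,194.5),(268.8,210.6),(241.9,223.7)]
for u,v in zip(pt,ps): print("pad",u,tri(T,u,S,v).round(4),at(T,u,.011).round(4),at(S,v,.011).round(4))
K,R,t=cam("wrist");s=manip.sense();Rt=cv2.Rodrigues(s["eef_rot"])[0]
print("tool axes\n",Rt.round(3),"\ncam in tool",Rt.T@(-R.T@t-s["tool_pos"]),"\nRcam\n",(Rt.T@R.T).round(3),K[0,0])
```

```text
w200 [0.4471 0.2314 0.0464] [0.4465 0.2303 0.048 ] [0.4494 0.2315 0.048 ]
w400 [0.4531 0.0778 0.0576] [0.4528 0.0774 0.058 ] [0.4539 0.0783 0.058 ]
w100 [ 0.4422 -0.0908  0.0355] [ 0.4421 -0.0904  0.039 ] [ 0.4454 -0.0927  0.039 ]
w800 [ 0.4469 -0.2288  0.067 ] [ 0.4468 -0.2286  0.068 ] [ 0.4478 -0.229   0.068 ]
pad [198.9 182. ] [0.596  0.1654 0.0068] [0.5955 0.1652 0.011 ] [0.5988 0.1618 0.011 ]
pad [225.4 180.5] [0.6024 0.0849 0.0075] [0.602 0.085 0.011] [0.6046 0.082  0.011 ]
pad [255.2 179.5] [ 0.6077 -0.0055  0.0076] [ 0.6072 -0.0053  0.011 ] [ 0.61   -0.0076  0.011 ]
pad [280.9 181.4] [ 0.6038 -0.0839  0.0068] [ 0.6032 -0.0833  0.011 ] [ 0.6065 -0.0862  0.011 ]
tool axes
 [[-0.962 -0.     0.273]
 [-0.273  0.002 -0.962]
 [-0.    -1.    -0.002]] 
cam in tool [-0.07444269 -0.14243596  0.00115622] 
Rcam
 [[ 0.     0.956  0.293]
 [ 0.001 -0.293  0.956]
 [ 1.    -0.    -0.001]] 285.8170122207478
```

```bash
cat >> h.py <<'E'
W=dict(w200=(.447,.2310),w400=(.453,.0778),w100=(.4425,-.091),w800=(.447,-.2288))
P=[(.5965,.1645),(.6028,.0843),(.608,-.006),(.604,-.084)]
def to(*p):
    s=manip.sense();Rt=cv2.Rodrigues(s["eef_rot"])[0]
    yaw=np.degrees(np.arctan2(Rt[1,2],Rt[0,2]))
    print("t",round(s["time_s"],2),"tcp",s["tool_pos"].round(4),"F",s["force"].round(1),"w",round(s["grip_width"],4),"yaw",yaw.round(2),"tilt",Rt[:,1].round(3))
    print("  shares",(Rt.T@(np.array(p)-s["tool_pos"])/.08).round(3),"spin",(-(-yaw)/-90*-1*-1).round(4) if 0 else (yaw/90).round(4))
E
python3 -m inch '[[0,[-1,0,-0.63],-0.82],[0,[-1,0,-0.63],-0.82],[0,[-1,0,-0.63],-0.82],[0,[-1,0,-0.63],-0.82],[0,[-1,0,-0.63],-0.82],[0,[-1,0,-0.63],-0.82],[0,[-1,0,-0.63],-0.82],[0,[-1,0,-0.63],-0.82]]' 60
python3 -c "
from h import *
to(.447,-.2288,.2)"
```

```text
time_s: 0.9
tool_pos: [0.2202, -0.4819, 0.2301]
eef_rot: [-1.165, 1.275, -1.271]
force: [-0.5, -0.2, -0.2]
grip_width: 0.0856
t 0.9 tcp [ 0.2202 -0.4819  0.2301] F [-0.5 -0.2 -0.2] w 0.0856 yaw -5.03 tilt [-0.     0.003 -1.   ]
  shares [-3.4    0.384  2.547] spin -0.0559
```

```bash
python3 -m inch '[[0,[-0.5,0,0.38],-0.056],[0,[-1,0,0.75],-0.056],[0,[-1,0,0.75],-0.056]]' >/dev/null
python3 -m inch '[[0,[-1,0,0.75],0],[0,[-1,0,0.75],0],[0,[-1,0,0.75],0]]' >/dev/null
python3 -m inch '[[0,[-1,0.2,0.75],0],[0,[-1,0.2,0.75],0],[0,[-1,0.2,0.75],0],[0,[-1,0.2,0.75],0]]' >/dev/null
python3 -c "
from h import *
to(.447,-.2288,.2)
c=cam('wrist');im=manip.grab_frame('wrist');cv2.imwrite('pics/wr1.png',im)
print('pred top',px(c,(.447,-.2288,.068)))
np.savez('wr1.npz',K=c[0],R=c[1],t=c[2])"
```

```text
t 1.9 tcp [ 0.4102 -0.237   0.2148] F [-0.7  0.   1. ] w 0.0856 yaw 0.73 tilt [ 0.    0.01 -1.  ]
  shares [-0.094  0.186  0.462] spin 0.0081
pred top [291.68650389 168.19547281]
```

View pics/wr1.png

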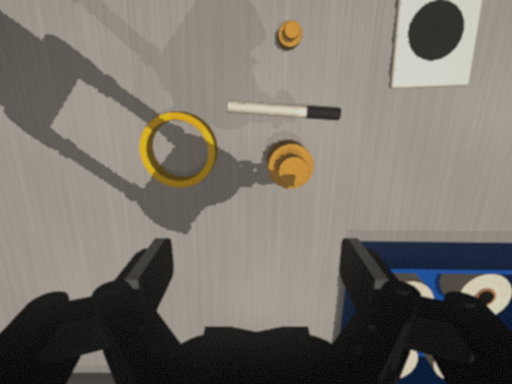

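The wrist view shows the w800 knob top at about (294,172), close to the prediction of (292,168), with the ring beside it at (178,150). I'll add a silhouette fit, step over the weight and measure again.

```bash
cat >> h.py <<'E'
D=dict(w100=(.026,.0225,.016,.039),w200=(.033,.028,.02,.048),w400=(.041,.035,.025,.058),w800=(.052,.044,.032,.068))
def model(c,n,xy,z0):
    d,h,k,H=D[n];m=np.zeros((384,512),np.uint8);a=np.linspace(0,6.283,40)
    for r,za,zb in((d/2,0,h),(k/2,h,H)):
        q=[px(c,(xy[0]+r*np.cos(t),xy[1]+r*np.sin(t),z0+z)) for t in a for z in(za,zb)]
        cv2.fillConvexPoly(m,cv2.convexHull(np.array(q,np.float32)).round().astype(np.int32),1)
    return m
def fit(name,n,xy,z0=0.,c=None,im=None):
    if im is None: c=cam(name);im=manip.grab_frame(name)
    h=cv2.cvtColor(im,cv2.COLOR_BGR2HSV);br=((h[...,0]>7)&(h[...,0]<22)&(h[...,1]>110)&(h[...,2]>40)).astype(np.uint8)
    xy=np.array(xy,float)
    for _ in range(4):
        m=model(c,n,xy,z0);w=cv2.dilate(m,np.ones((15,15)))*br
        _,l,s,_=cv2.connectedComponentsWithStats(w); w=(l==1+np.argmax(s[1:,4])).astype(np.uint8)
        g=lambda a:np.array(np.nonzero(a)[::-1]).mean(1)
        z=z0+D[n][1]/2; xy=xy+(at(c,g(w),z)-at(c,g(m),z))[:2]
    m=model(c,n,xy,z0);print(n,name,"xy",xy.round(4),"iou",round((m&w).sum()/(m|w).sum(),3),"area",w.sum(),m.sum());return xy
def fitpad(c,im,xy,z=.011):
    u=px(c,(*xy,z));h=im.max(2);l=cv2.connectedComponentsWithStats((h<60).astype(np.uint8))
    i=l[1][int(u[1]),int(u[0])];print("pad",xy,"->",at(c,l[3][i],z).round(4) if i else None,"bbox",l[2][i],"px",l[3][i].round(1))
E
python3 -m inch '[[0,[-0.09,0.19,0.46],0],[0,[-0.09,0.19,0.46],0],[0,[-0.09,0.19,0.46],0],[0,[-0.09,0.19,0.46],0]]' >/dev/null
python3 -c "
from h import *
z=np.load('wr1.npz');fit('old','w800',W['w800'],c=(z['K'],z['R'],z['t']),im=cv2.imread('pics/wr1.png'))
to(.447,-.2288,.2)
fit('wrist','w800',W['w800']);fit('top','w800',W['w800']);fit('scene','w800',W['w800'])
for n in('w100','w200','w400'):fit('top',n,W[n]);fit('scene',n,W[n])"
```

```text
w800 old xy [ 0.4493 -0.2327] iou 0.888 area 1715 1931
t 2.35 tcp [ 0.4455 -0.2316  0.2001] F [-0.  -0.1 -0.3] w 0.0853 yaw 0.53 tilt [-0.     0.009 -1.   ]
  shares [-0.035  0.002  0.019] spin 0.0059
w800 wrist xy [ 0.449  -0.2322] iou 0.871 area 1805 2072
w800 top xy [ 0.4589 -0.2145] iou 0.107 area 34 318
w800 scene xy [ 0.4458 -0.2309] iou 0.822 area 490 596
w100 top xy [ 0.4431 -0.0916] iou 0.577 area 45 78
w100 scene xy [ 0.4433 -0.0916] iou 0.625 area 95 152
w200 top xy [0.4483 0.2339] iou 0.578 area 78 135
w200 scene xy [0.4478 0.2336] iou 0.662 area 129 195
w400 top xy [0.4539 0.0793] iou 0.694 area 129 186
w400 scene xy [0.4531 0.0786] iou 0.713 area 219 307
```

```bash
python3 -m inch '[[0,[0,0.5,0.03],0.006],[0,[0,1,0.03],0.006],[0,[0,1,0.03],0.006]]' >/dev/null
python3 -m inch '[[0,[0,0.5,0],0],[0,[0,1,0],0],[0,[0,1,0],0],[0,[0,1,0],0]]' >/dev/null
python3 -c "
from h import *
to(.448,-.2317,.010)"
```

```text
t 3.5 tcp [ 0.4456 -0.2264  0.0372] F [0.8 0.2 0.7] w 0.0852 yaw 0.1 tilt [-0.008  0.015 -1.   ]
  shares [0.072 0.339 0.033] spin 0.0011
```

```bash
python3 -m inch '[[0,[0.07,0.2,0.033],0],[0,[0.07,0.34,0.033],0],[0,[0.07,0.34,0.033],0],[120,[0.07,0.34,0.033],0],[255,[0.07,0.34,0.033],0],[255,[0.07,0.34,0.033],0],[255,[0.07,0.34,0.033],0],[255,[0.07,0.34,0.033],0]]' 90
python3 -c "
from h import *
to(.604,-.084,.2)"
```

```text
time_s: 4.3
tool_pos: [0.4488, -0.2318, 0.0114]
eef_rot: [-1.204, 1.218, -1.195]
force: [-0.8, 1.2, 8.1]
grip_width: 0.0501
t 4.3 tcp [ 0.4488 -0.2318  0.0114] F [-0.8  1.2  8.1] w 0.0501 yaw 0.1 tilt [-0.005  0.014 -1.   ]
  shares [-1.877 -2.343  1.93 ] spin 0.0011
```

```bash
python3 -m inch '[[255,[0,-0.1,0],0],[255,[0,-0.35,0],0],[255,[0,-0.65,0],0],[255,[0,-0.9,0],0]]' >/dev/null
python3 -c "
from h import *
to(.604,-.084,.09)"
python3 -m inch '[[255,[-0.15,0,0.15],0],[255,[-0.4,0,0.4],0],[255,[-0.7,0,0.7],0],[255,[-0.93,0,0.97],0]]' >/dev/null
python3 -m inch '[[255,[-0.3,0,0.3],0],[255,[-0.6,0,0.6],0],[255,[-0.85,0,0.85],0],[255,[-0.9,0,0.9],0]]' >/dev/null
python3 -c "
from h import *
to(.604,-.084,.09)
c=cam('wrist');im=manip.grab_frame('wrist');cv2.imwrite('pics/wr2.png',im)
for p in P: print(px(c,(*p,.011)).round()),fitpad(c,im,p)
"
```

```text
t 4.7 tcp [ 0.4483 -0.2321  0.0838] F [-0.1 -0.8 -7.6] w 0.0497 yaw 0.11 tilt [-0.007  0.015 -1.   ]
  shares [-1.849 -0.064  1.949] spin 0.0012
t 5.5 tcp [ 0.5986 -0.0809  0.0834] F [-0.3 -1.1 -8.7] w 0.0497 yaw 0.24 tilt [-0.01   0.018 -1.   ]
  shares [ 0.037 -0.084  0.067] spin 0.0026
[ 256. -219.]
pad (0.5965, 0.1645) -> None bbox [     0      0    512    384 157048] px [255.3 157.8]
[265. -48.]
pad (0.6028, 0.0843) -> [ 0.5982 -0.2133  0.011 ] bbox [    0   230   512   154 37644] px [255.9 335.2]
[271. 100.]
pad (0.608, -0.006) -> [ 0.6079 -0.0096  0.011 ] bbox [249  87  44  42 758] px [270.4 105.6]
[264. 203.]
pad (0.604, -0.084) -> None bbox [     0      0    512    384 157048] px [255.3 157.8]
```

View pics/wr2.png

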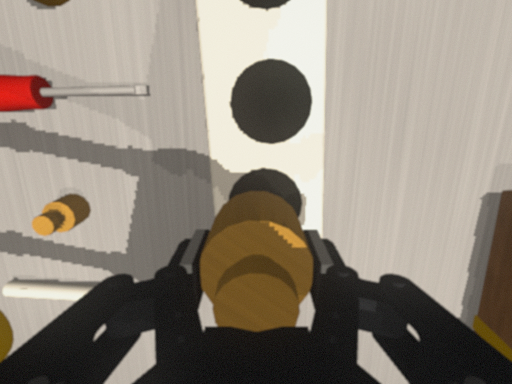

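```bash
python3 -m inch '[[255,[0.05,0.15,0.08],0],[255,[0.05,0.4,0.08],0],[255,[0.05,0.6,0.08],0],[255,[0.05,0.68,0.08],0],[255,[0.05,0.68,0.08],0]]' >/dev/null
python3 -c "
from h import *
to(.6045,-.084,.0224)"
```

```text
t 6.05 tcp [ 0.6018 -0.085   0.0268] F [ 0.2 -0.1 -8.6] w 0.0499 yaw 0.17 tilt [-0.015  0.019 -1.   ]
  shares [-0.011  0.055  0.035] spin 0.0019
```

```bash
python3 -m inch '[[255,[-0.01,0.02,0.035],0],[255,[-0.01,0.04,0.035],0],[255,[-0.01,0.055,0.035],0],[255,[-0.01,0.06,0.035],0]]' >/dev/null
python3 -c "
from h import *
to(.6045,-.084,.0224)"
```

```text
t 6.45 tcp [ 0.605  -0.0842  0.0227] F [-0.3  1.4 -4.9] w 0.0501 yaw 0.18 tilt [-0.014  0.018 -1.   ]
  shares [-0.003  0.004 -0.006] spin 0.002
```

```bash
python3 -m inch '[[255,[0,0.01,0],0],[255,[0,0.015,0],0],[255,[0,0.015,0],0]]' | grep force
python3 -m inch '[[80,[0,0,0],0],[60,[0,0,0],0],[30,[0,0,0],0],[0,[0,0,0],0],[0,[0,0,0],0]]' |grep -v eef
python3 -m inch '[[0,[0,-0.3,0],0],[0,[0,-0.8,0],0],[0,[0,-1,0],0],[0,[0,-1,0],0]]' >/dev/null
python3 -c "
from h import *
to(.4428,-.0915,.14)
fit('scene','w800',(.604,-.084),.011)
"
```

```text
force: [-3.4, 0.4, 3.1]
time_s: 7.25
tool_pos: [0.6052, -0.0843, 0.0227]
force: [0.1, 0.3, 0.0]
grip_width: 0.0854
t 7.65 tcp [ 0.6085 -0.0863  0.1056] F [ 0.3 -0.4 -0.1] w 0.0854 yaw 0.19 tilt [-0.006  0.016 -1.   ]
  shares [ 0.052 -0.417 -2.074] spin 0.0021
w800 scene xy [ 0.6052 -0.0847] iou 0.815 area 511 627
```

```bash
python3 -m inch '[[0,[0.05,-0.4,-0.4],0],[0,[0.05,-0.4,-1],0],[0,[0.05,-0.4,-1],0]]' >/dev/null
python3 -m inch '[[0,[0,0,-1],0],[0,[0,0,-1],0],[0,[0,0,-1],0]]' >/dev/null
python3 -c "
from h import *
to(.443,-.0915,.14)"
```

```text
t 8.3 tcp [ 0.4308 -0.087   0.1332] F [ 0.2  0.8 -0.3] w 0.0854 yaw 0.12 tilt [-0.033  0.024 -0.999]
  shares [ 0.055 -0.091  0.149] spin 0.0014
```

```bash
python3 -m inch '[[0,[0.055,-0.09,0.15],0],[0,[0.055,-0.09,0.15],0],[0,[0.055,-0.09,0.15],0]]' >/dev/null
python3 -c "
from h import *
to(.443,-.0915,.006)
fit('wrist','w100',W['w100'])"
```

```text
t 8.6 tcp [ 0.4448 -0.092   0.1398] F [0.6 0.8 0. ] w 0.0854 yaw 0.13 tilt [-0.032  0.024 -0.999]
  shares [0.034 1.671 0.032] spin 0.0014
w100 wrist xy [ 0.4441 -0.0935] iou 0.801 area 581 725
```

```bash
python3 -m inch '[[0,[0.02,0.4,0.02],0],[0,[0.02,0.85,0.02],0],[0,[0.02,1,0.02],0],[0,[0.02,1,0.02],0]]' 50 >/dev/null
python3 -c "
from h import *
to(.4437,-.0925,.004)"
```

```text
t 9.05 tcp [ 0.442  -0.0908  0.0575] F [0.9 0.2 0.1] w 0.0853 yaw 0.16 tilt [-0.038  0.026 -0.999]
  shares [0.039 0.667 0.047] spin 0.0018
```

```bash
python3 -m inch '[[0,[0.04,0.3,0.05],0],[0,[0.04,0.55,0.05],0],[0,[0.04,0.67,0.05],0],[0,[0.04,0.67,0.05],0],[0,[0.04,0.67,0.05],0]]' |grep -v eef
python3 -m inch '[[150,[0,0,0],0],[255,[0,0,0],0],[255,[0,0,0],0],[255,[0,0,0],0],[255,[0,0,0],0],[255,[0,0,0],0]]' 50
python3 -c "
from h import *
to(*P[0],.1)"
```

```text
time_s: 9.55
tool_pos: [0.4448, -0.0928, 0.0044]
force: [-0.2, 0.1, 0.5]
grip_width: 0.0856
time_s: 10.15
tool_pos: [0.445, -0.0929, 0.005]
eef_rot: [-1.218, 1.246, -1.171]
force: [-1.3, -0.1, 5.8]
grip_width: 0.0238
t 10.15 tcp [ 0.445  -0.0929  0.005 ] F [-1.3 -0.1  5.8] w 0.0238 yaw 0.17 tilt [-0.036  0.025 -0.999]
  shares [-3.242 -1.173  1.859] spin 0.0019
```

```bash
python3 -m inch '[[255,[0,-0.15,0],0],[255,[0,-0.5,0],0],[255,[0,-0.9,0],0],[255,[0,-1,0],0],[255,[0,-1,0],0]]' >/dev/null
python3 -m inch '[[255,[-0.3,0,0.17],0],[255,[-0.65,0,0.38],0],[255,[-1,0,0.57],0],[255,[-1,0,0.57],0]]' >/dev/null
python3 -c "
from h import *
to(*P[0],.1)"
python3 -m inch '[[255,[-0.3,0,0.17],0],[255,[-0.65,0,0.38],0],[255,[-1,0,0.57],0],[255,[-1,0,0.57],0]]' >/dev/null
python3 -m inch '[[255,[-0.3,0,0.17],0],[255,[-0.65,0,0.38],0],[255,[-1,0,0.57],0],[255,[-1,0,0.57],0]]' >/dev/null
python3 -c "
from h import *
to(*P[0],.1)"
```

```text
t 11.05 tcp [ 0.4947 -0.0124  0.0848] F [-0.2 -0.5 -1. ] w 0.0241 yaw 0.33 tilt [-0.035  0.026 -0.999]
  shares [-2.209 -0.178  1.278] spin 0.0036
t 11.85 tcp [0.5866 0.1524 0.0828] F [ 1.  -0.3 -0.6] w 0.0239 yaw 0.59 tilt [-0.036  0.028 -0.999]
  shares [-0.157 -0.215  0.117] spin 0.0066
```

```bash
python3 -m inch '[[255,[-0.15,0,0.11],0.006],[255,[-0.15,0,0.11],0.006],[255,[-0.15,0,0.11],0.006]]' >/dev/null
python3 -c "
from h import *
to(*P[0],.1)
c=cam('wrist');im=manip.grab_frame('wrist')
u=px(c,(*P[0],.011));print(u,px(c,(P[0][0]+.03,P[0][1],.011)),px(c,(P[0][0],P[0][1]+.03,.011)));cv2.drawMarker(im,tuple(int(v) for v in u),(0,0,255),0,8,1);cv2.imwrite('pics/wr3.png',im)"
```

```text
t 12.15 tcp [0.5947 0.1637 0.0822] F [-0.2 -0.7 -1.3] w 0.0243 yaw 0.04 tilt [-0.037  0.027 -0.999]
  shares [-0.016 -0.223  0.014] spin 0.0005
[261.82867358 199.13468707] [299.94307153 199.58588639] [262.06088634 161.65213757]
```

View pics/wr3.png

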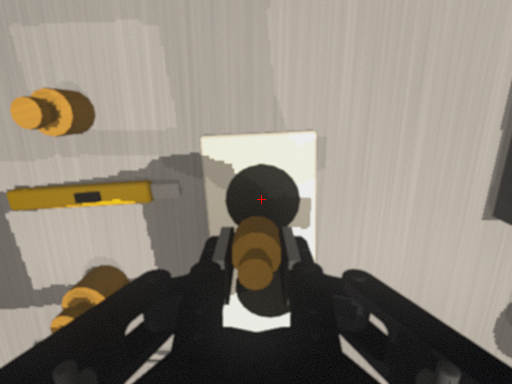

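The pad1 disc spans x 226–299 with its top edge at y 164. Its centre is about 2 mm below my marker, so its y is about 0.163. Lowering now.

```bash
python3 -m inch '[[255,[0.025,0.2,0.06],0],[255,[0.025,0.5,0.06],0],[255,[0.025,0.75,0.06],0],[255,[0.025,0.79,0.06],0],[255,[0.025,0.79,0.06],0]]' >/dev/null
python3 -c "
from h import *
to(.597,.1635,.016)"
```

```text
t 12.7 tcp [0.5964 0.1626 0.018 ] F [-0.5  0.  -1. ] w 0.0242 yaw -0.0 tilt [-0.039  0.027 -0.999]
  shares [-0.01   0.025  0.008] spin -0.0
```

```bash
python3 -m inch '[[255,[-0.01,0.01,0],0],[255,[-0.01,0.025,0],0],[255,[-0.01,0.03,0],0],[255,[-0.01,0.03,0],0]]' |grep -v eef
python3 -m inch '[[190,[0,0,0],0],[165,[0,0,0],0],[120,[0,0,0],0],[0,[0,0,0],0],[0,[0,0,0],0],[0,[0,0,0],0]]' |grep -v eef
python3 -m inch '[[0,[0,-0.3,0],0],[0,[0,-0.8,0],0],[0,[0,-1,0],0],[0,[0,-1,0],0]]' >/dev/null
python3 -c "
from h import *
to(*W['w200'],.14)
fit('scene','w100',(.597,.163),.011);fit('wrist','w100',(.597,.163),.011)
"
```

```text
time_s: 13.1
tool_pos: [0.5967, 0.1636, 0.0162]
force: [0.3, -0.6, -0.3]
grip_width: 0.0243
time_s: 13.7
tool_pos: [0.5967, 0.1635, 0.0162]
force: [-0.0, 0.4, -0.6]
grip_width: 0.085
t 14.1 tcp [0.6021 0.1617 0.0992] F [ 0.9 -0.4  0.5] w 0.0854 yaw -0.0 tilt [-0.032  0.028 -0.999]
  shares [-0.879 -0.425 -1.953] spin -0.0
w100 scene xy [0.5986 0.1621] iou 0.682 area 107 157
w100 wrist xy [0.5968 0.1629] iou 0.917 area 1056 1150
```

```bash
python3 -m inch '[[0,[-0.2,-0.25,-0.4],0],[0,[-0.45,-0.45,-0.9],0],[0,[-0.45,-0.45,-1],0],[0,[-0.45,-0.45,-1],0]]' >/dev/null
python3 -m inch '[[0,[-0.2,0,-0.4],0],[0,[-0.45,0,-0.9],0],[0,[-0.45,0,-1],0],[0,[-0.45,0,-1],0],[0,[-0.45,0,-1],0]]' >/dev/null
python3 -c "
from h import *
to(.4478,.2330,.008)
fit('wrist','w200',W['w200'])"
```

```text
t 15.1 tcp [0.4402 0.232  0.1384] F [ 1.7 -0.3 -0.2] w 0.0853 yaw 0.07 tilt [-0.04   0.025 -0.999]
  shares [0.029 1.625 0.16 ] spin 0.0008
w200 wrist xy [0.4491 0.2306] iou 0.847 area 1015 1199
```

```bash
python3 -m inch '[[0,[0.03,0.4,0.08],0],[0,[0.03,0.85,0.08],0],[0,[0.03,1,0.08],0],[0,[0.03,1,0.08],0]]' >/dev/null
python3 -c "
from h import *
to(.4487,.2315,.007)"
```

```text
t 15.55 tcp [0.4432 0.2308 0.0564] F [-0.7 -0.3  0.4] w 0.0855 yaw -0.02 tilt [-0.044  0.024 -0.999]
  shares [0.005 0.614 0.097] spin -0.0002
```

```bash
python3 -m inch '[[0,[0.005,0.3,0.1],0],[0,[0.005,0.5,0.1],0],[0,[0.005,0.61,0.1],0],[0,[0.005,0.61,0.1],0],[0,[0.005,0.61,0.1],0]]' |grep -v eef
python3 -m inch '[[130,[0,0,0],0],[255,[0,0,0],0],[255,[0,0,0],0],[255,[0,0,0],0],[255,[0,0,0],0],[255,[0,0,0],0]]' 60 |grep -v eef
python3 -m inch '[[255,[0,-0.15,0],0],[255,[0,-0.5,0],0],[255,[0,-0.9,0],0],[255,[0,-1,0],0],[255,[0,-1,0],0]]' >/dev/null
python3 -c "
from h import *
to(*P[1],.08)"
```

```text
time_s: 16.05
tool_pos: [0.4499, 0.2318, 0.0083]
force: [0.5, 0.1, 1.0]
grip_width: 0.0853
time_s: 16.65
tool_pos: [0.45, 0.2319, 0.0091]
force: [-1.3, -1.2, 6.5]
grip_width: 0.031
t 17.15 tcp [0.4541 0.2301 0.0899] F [ 0.8 -0.6 -2.7] w 0.0307 yaw -0.01 tilt [-0.04   0.026 -0.999]
  shares [1.823 0.003 1.862] spin -0.0001
```

```bash
python3 -m inch '[[255,[0.25,0,0.25],0],[255,[0.6,0,0.6],0],[255,[0.9,0,0.93],0],[255,[0.93,0,0.95],0],[255,[0.93,0,0.95],0]]' >/dev/null
python3 -m inch '[[255,[0.25,0,0.25],0],[255,[0.6,0,0.6],0],[255,[0.85,0,0.85],0],[255,[0.88,0,0.9],0],[255,[0.88,0,0.9],0]]' >/dev/null
python3 -c "
from h import *
to(*P[1],.02)
c=cam('wrist');im=manip.grab_frame('wrist')
u=px(c,(*P[1],.011));print(u,px(c,(P[1][0]+.03,P[1][1],.011)),px(c,(P[1][0],P[1][1]+.03,.011)));cv2.drawMarker(im,tuple(int(v) for v in u),(0,0,255),0,8,1);cv2.imwrite('pics/wr4.png',im)"
```

```text
t 18.15 tcp [0.5995 0.0848 0.0767] F [-1.3 -0.3 -2.8] w 0.0308 yaw -0.15 tilt [-0.047  0.026 -0.999]
  shares [0.025 0.706 0.075] spin -0.0016
[264.4655434  202.87755802] [303.50839618 203.35502435] [264.6714212  164.66277621]
```

View pics/wr4.png

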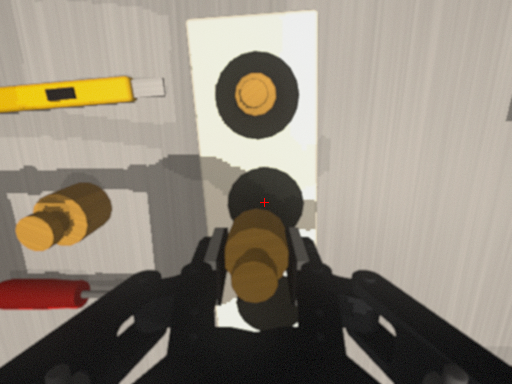

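w100 sits centred on pad1, knob at (256,94). Pad2's top edge is at y 167 against 164.7 predicted, so its y is about 0.083. Lowering now.

```bash
python3 -m inch '[[255,[0.035,0.2,0.085],0],[255,[0.035,0.45,0.085],0],[255,[0.035,0.64,0.085],0],[255,[0.035,0.67,0.085],0],[255,[0.035,0.67,0.085],0]]' >/dev/null
python3 -c "
from h import *
to(.6035,.0832,.0198)"
```

```text
t 18.7 tcp [0.6018 0.0847 0.022 ] F [-0.4 -0.  -2. ] w 0.0306 yaw -0.05 tilt [-0.05   0.026 -0.998]
  shares [0.02  0.026 0.022] spin -0.0005
```

```bash
python3 -m inch '[[255,[0.025,0.01,0.025],0],[255,[0.025,0.026,0.025],0],[255,[0.025,0.026,0.025],0],[255,[0.025,0.026,0.025],0]]' |grep -v eef
python3 -m inch '[[170,[0,0,0],0],[145,[0,0,0],0],[110,[0,0,0],0],[0,[0,0,0],0],[0,[0,0,0],0],[0,[0,0,0],0]]' |grep -v eef
python3 -m inch '[[0,[0,-0.3,0],0],[0,[0,-0.8,0],0],[0,[0,-1,0],0],[0,[0,-1,0],0],[0,[0,-1,0],0]]' >/dev/null
python3 -c "
from h import *
to(*W['w400'],.14)
fit('scene','w200',(.603,.083),.011);fit('wrist','w200',(.603,.083),.011)
"
```

```text
time_s: 19.1
tool_pos: [0.6042, 0.0828, 0.0203]
force: [0.5, 0.5, -0.7]
grip_width: 0.0305
time_s: 19.7
tool_pos: [0.6043, 0.0827, 0.0204]
force: [1.0, 0.1, 0.7]
grip_width: 0.0852
t 20.2 tcp [0.6077 0.0806 0.0999] F [ 0.3 -0.3  0.3] w 0.0855 yaw -0.06 tilt [-0.049  0.026 -0.998]
  shares [ 0.027 -0.407 -1.956] spin -0.0006
w200 scene xy [0.6056 0.0815] iou 0.736 area 176 239
w200 wrist xy [0.6043 0.0817] iou 0.917 area 1696 1849
```

```bash
python3 -m inch '[[0,[0,-0.25,-0.3],0],[0,[0,-0.4,-0.7],0],[0,[0,-0.4,-1],0],[0,[0,-0.4,-1],0],[0,[0,-0.4,-1],0]]' >/dev/null
python3 -m inch '[[0,[0.03,0,-0.3],0],[0,[0.03,0,-0.65],0],[0,[0.03,0,-0.9],0],[0,[0.03,0,-0.9],0],[0,[0.03,0,-0.9],0]]' >/dev/null
python3 -c "
from h import *
to(*W['w400'],.009)
fit('wrist','w400',W['w400'])"
```

```text
t 21.3 tcp [0.4582 0.0775 0.1374] F [1.1 0.7 0. ] w 0.0851 yaw -0.06 tilt [-0.051  0.026 -0.998]
  shares [0.039 1.606 0.017] spin -0.0006
w400 wrist xy [0.4543 0.0766] iou 0.872 area 1651 1893
```

Target (0.454, 0.0772).

```bash
python3 -m inch '[[0,[0.04,0.4,0.02],0],[0,[0.04,0.85,0.02],0],[0,[0.04,0.95,0.02],0],[0,[0.04,0.95,0.02],0],[0,[0.04,0.95,0.02],0]]' >/dev/null
python3 -c "
from h import *
to(.454,.0772,.009)"
```

```text
t 21.85 tcp [0.458  0.0763 0.0621] F [ 0.4  0.5 -0.1] w 0.0852 yaw -0.06 tilt [-0.048  0.026 -0.998]
  shares [ 0.006  0.666 -0.018] spin -0.0007
```

```bash
python3 -m inch '[[0,[0.005,0.3,-0.02],0],[0,[0.005,0.5,-0.02],0],[0,[0.005,0.66,-0.02],0],[0,[0.005,0.66,-0.02],0],[0,[0.005,0.66,-0.02],0]]' |grep -v eef
python3 -m inch '[[110,[0,0,0],0],[255,[0,0,0],0],[255,[0,0,0],0],[255,[0,0,0],0],[255,[0,0,0],0],[255,[0,0,0],0]]' 70 |grep -v eef
python3 -m inch '[[255,[0,-0.15,0],0],[255,[0,-0.5,0],0],[255,[0,-0.9,0],0],[255,[0,-1,0],0],[255,[0,-1,0],0]]' >/dev/null
python3 -c "
from h import *
to(*P[2],.08)"
```

```text
time_s: 22.35
tool_pos: [0.4553, 0.0773, 0.0106]
force: [0.3, 0.1, 0.7]
grip_width: 0.0851
time_s: 22.95
tool_pos: [0.4554, 0.0773, 0.0118]
force: [-2.7, 0.3, 8.0]
grip_width: 0.0388
t 23.45 tcp [0.4597 0.0751 0.0923] F [ 0.1  0.5 -3.1] w 0.0386 yaw -0.05 tilt [-0.043  0.026 -0.999]
  shares [1.014 0.048 1.86 ] spin -0.0006
```

```bash
python3 -m inch '[[255,[0.12,0,0.25],0],[255,[0.3,0,0.6],0],[255,[0.47,0,0.9],0],[255,[0.5,0,0.95],0],[255,[0.5,0,0.95],0]]' >/dev/null
python3 -m inch '[[255,[0.12,0,0.25],0],[255,[0.3,0,0.6],0],[255,[0.47,0,0.85],0],[255,[0.5,0,0.9],0],[255,[0.5,0,0.9],0]]' >/dev/null
python3 -c "
from h import *
to(*P[2],.0228)
c=cam('wrist');im=manip.grab_frame('wrist')
u=px(c,(*P[2],.011));print(u,px(c,(P[2][0]+.03,P[2][1],.011)),px(c,(P[2][0],P[2][1]+.03,.011)));cv2.drawMarker(im,tuple(int(v) for v in u),(0,0,255),0,8,1);cv2.imwrite('pics/wr5.png',im)"
```

```text
t 24.45 tcp [ 0.6048 -0.0049  0.0799] F [-0.4  0.9 -4.1] w 0.0388 yaw -0.13 tilt [-0.051  0.028 -0.998]
  shares [0.033 0.71  0.076] spin -0.0014
[264.69287237 202.34713589] [303.18623966 202.87097279] [264.91587665 164.67271558]
```

View pics/wr5.png

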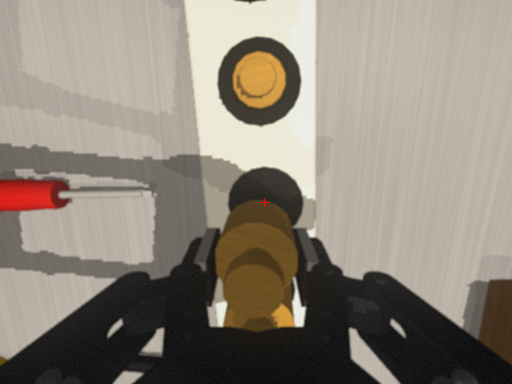

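w200 is centred on pad2, knob at (259,77). Pad3's top edge is at y 167, so its centre is about (0.609, -0.0077). Lowering now.

```bash
python3 -m inch '[[255,[0.052,0.2,0.086],0],[255,[0.052,0.45,0.086],0],[255,[0.052,0.64,0.086],0],[255,[0.052,0.67,0.086],0],[255,[0.052,0.67,0.086],0]]' >/dev/null
python3 -c "
from h import *
to(.6088,-.0075,.0225)"
```

```text
t 25.0 tcp [ 0.607  -0.0067  0.0251] F [ 0.6 -0.1 -3.8] w 0.0387 yaw -0.08 tilt [-0.054  0.028 -0.998]
  shares [0.011 0.031 0.024] spin -0.0009
```

```bash
python3 -m inch '[[255,[0.011,0.01,0.024],0],[255,[0.011,0.03,0.024],0],[255,[0.011,0.031,0.024],0],[255,[0.011,0.031,0.024],0]]' |grep -v eef
python3 -m inch '[[140,[0,0,0],0],[115,[0,0,0],0],[80,[0,0,0],0],[0,[0,0,0],0],[0,[0,0,0],0],[0,[0,0,0],0]]' |grep -v eef
python3 -m inch '[[0,[0,-0.3,0],0],[0,[0,-0.8,0],0],[0,[0,-1,0],0],[0,[0,-1,0],0],[0,[0,-1,0],0]]' >/dev/null
python3 -m inch '[[0,[-0.3,-0.6,-0.5],0],[0,[-0.3,-1,-1],0],[0,[-0.3,-1,-1],0],[0,[-0.3,-1,-1],0]]' |grep -v eef
python3 -c "
from h import *
c=cam('wrist');im=manip.grab_frame('wrist');cv2.imwrite('pics/wr6.png',im)
for n,p in zip(('w100','w200','w400','w800'),((.5968,.163),(.604,.082),(.6088,-.0075),(.605,-.0845))):
  fit('scene',n,p,.011);fit('wrist',n,p,.011,c,im)
cv2.imwrite('pics/f.png',cv2.resize(manip.grab_frame('scene')[120:250,120:350],None,fx=3.4,fy=3.4,interpolation=cv2.INTER_CUBIC))"
```

```text
time_s: 25.4
tool_pos: [0.6093, -0.0076, 0.0231]
force: [1.0, 0.3, -3.2]
grip_width: 0.0389
time_s: 26.0
tool_pos: [0.6094, -0.0076, 0.0232]
force: [-0.0, 1.0, -0.7]
grip_width: 0.0857
time_s: 26.9
tool_pos: [0.5366, 0.0123, 0.1882]
force: [0.8, 0.3, 0.4]
grip_width: 0.0857
w100 scene xy [0.5984 0.163 ] iou 0.656 area 103 157
w100 wrist xy [0.5978 0.1645] iou 0.883 area 861 960
w200 scene xy [0.6065 0.0805] iou 0.765 area 189 247
w200 wrist xy [0.6057 0.0818] iou 0.907 area 1018 1105
w400 scene xy [ 0.6104 -0.0082] iou 0.817 area 317 388
w400 wrist xy [ 0.6104 -0.0094] iou 0.792 area 1291 1615
w800 scene xy [ 0.6053 -0.0843] iou 0.836 area 524 627
w800 wrist xy [ 0.6032 -0.0846] iou 0.806 area 2173 2670
```

View pics/wr6.png

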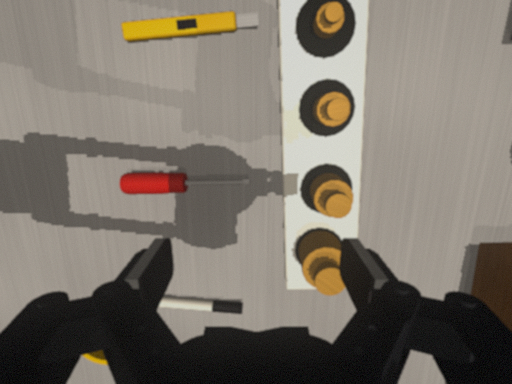

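View pics/f.png

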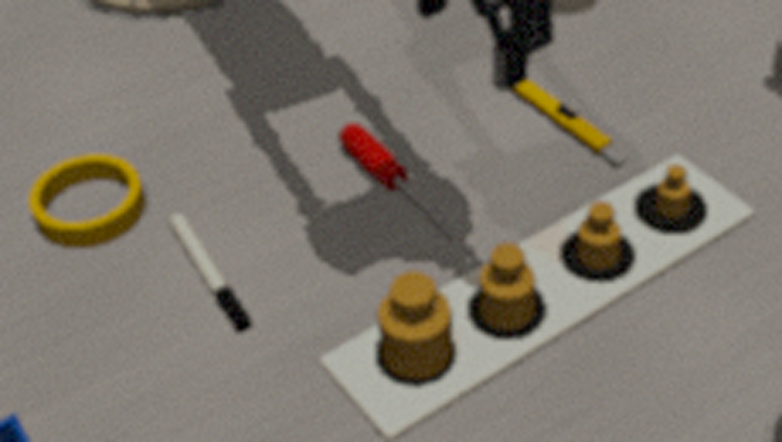

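Both views show all four weights upright on their pads. In the same camera, each weight is within about 3 mm of its pad centre. The gripper is clear, so I'm handing in.

```bash
python3 -c "
from station import manip
print(manip.sense()['force'],manip.finish_job())"
```

```text
the job is handed in; nothing more can be done
[-0.2969019  -0.57618424 -0.2669526 ] None
```

All four check weights now stand on their pads, and I handed the job in at about 27 s of the 90 s allowed. The scale is on the left (y > 0), so w100 is on pad1, w200 on pad2, w400 on pad3 and w800 on pad4.

- **Position:** measured in the scene camera, each weight is within about 3 mm of its pad's centre (the limit is 12 mm). The last wrist and scene pictures show all four upright, with the gripper open and clear. I did not re-measure the final heights from two views.
- **Disagreements:** the cameras differed by 2–3 mm on pad and weight positions, which fits the stated calibration. The top camera's automatic fit of w800 failed at its starting position because the gripper was in the way, so I ignored it.
- **Tool tilt:** the tool drifted to about 0.06 rad off vertical during the moves and I could not correct it. The weights still stood upright when released.

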